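# Take down the dry-stacked finial onto its bed moulds

### The job

The little four-stone finial is to be checked stone by stone: take the dry stack down and stand every stone upright, right way up and centred, on the zinc bed mould cut to its own outline, with the square plinth and the square cap lined up with the edges of their moulds. Set each stone down gently on its mould, let none tip over, and leave the club hammer and the chisel that lie among the moulds where they are.

Things in the scene. Friction and masses are not known exactly. Their poses are not given: they have to be found in the camera images.
- cap: Top stone of the finial: dark blue-grey slate, 34 x 34 mm square block 24 mm high with flat upright sides, carrying a 16 mm high pyramid point (40 mm in all). Origin at the centre of its underside (104 mm above the bench at the start), z up, x and y square to its sides. About 0.09 kg.
- shaft: Third stone from the bottom: honey-yellow sandstone octagonal prism, 46 mm across flats up to 36 mm, then a 42 mm top lip, 42 mm high in all. Origin at the centre of its underside (62 mm above the bench at the start), z up; x and y stand square to flats, as do the directions at 45 degrees. About 0.17 kg.
- base: Second stone from the bottom: red sandstone round moulded base, 58 mm diameter up to 16 mm height, then a hollow of 50 mm and a top band of 53 mm diameter, 30 mm high in all. Origin at the centre of its underside (32 mm above the bench at the start), z up. About 0.16 kg.
- plinth: Bottom stone, on the bench: white limestone, 68 x 68 mm with upright sides up to 26 mm, then a 64 mm square step, 32 mm high in all. Origin at the centre of its underside, z up, x and y square to its sides. About 0.32 kg. At the start base, shaft and cap stand on it in that order, centred to about 2 mm each, faces turned up to 0.25 rad, without dowels or mortar; stack 144 mm high.
- mould_plinth: Bed mould of the plinth: the large square plate of grey sheet zinc, 68 x 68 mm, 3 mm thick, fixed flat on the bench, with small scribed ticks at the middles of its sides and a 6 mm black dowel mark at its centre. Origin at the centre of its underside, at bench height, z up, x and y square to its edges. A stone standing on a mould has its underside 3 mm above the bench.
- mould_base: Bed mould of the round base: the round grey zinc disc, 58 mm diameter, 3 mm thick, fixed flat on the bench, marked in the same way. Origin at the centre of its underside, z up.
- mould_shaft: Bed mould of the octagonal shaft: the octagonal grey zinc plate, 46 mm across flats, 3 mm thick, fixed flat on the bench, marked in the same way. Origin at the centre of its underside, z up, x and y square to flats.
- mould_cap: Bed mould of the cap: the small square grey zinc plate, 34 x 34 mm, 3 mm thick, fixed flat on the bench, marked in the same way. Origin at the centre of its underside, z up, x and y square to its edges.
- hammer: Bystander: club hammer lying loose on the bench among the moulds, dark steel head 36 x 85 x 36 mm at its -x end (across y, centred 85 mm from the origin), pale ash handle 27 mm thick reaching to 109 mm at +x. Origin on the bench below its middle, z up. 0.75 kg.
- chisel: Bystander: all-steel mason's chisel lying loose on the bench among the moulds, 209 mm long along its x, shank 15 mm square, blade 26 mm wide at +x. Origin on the bench below its middle, z up. 0.28 kg.

How it is judged:
By the outcome, as a careful person would: the job done as asked, in the order asked, and still so for the second after the job is handed in, with the robot touching nothing.
It also fails if it takes over 122 s, if anything falls off the work surface, if the arm or the gripper's body presses on something with over 40 N, if the wrist force passes 120 N, or if a joint passes its speed limit or range.

### The arm

A 6-joint arm with a two-finger parallel gripper is mounted at the origin on the work surface. World frame = base frame: x ahead of the robot, y to its left, z up, the work surface at z = 0. Lengths are in m, angles in rad, forces in N, time in s.
With the tool pointing down it reaches from about 0.3 to 0.75 m from the base axis. Payload 8.5 kg.
Tool frame: the origin (TCP) lies at the very end of the fingers, on their centre line; the grasp point (between the pads) lies 19 mm behind it (r.grasp_offset is the distance from the TCP to the grasp point, in m); z points along the fingers, y is the line along which they close (so a half turn about z gives the same grasp; the last joint's range is limited). The gripper opens to 85 mm and grips with 20 to 120 N. Pads are 22 mm wide; open, the fingers measure 114 mm over their backs; the gripper's body (76 mm by 85 mm) begins 54 mm behind the grasp point. The pads swing forward as they close: fully open they stand 13 mm farther back than shut.
Start: joints at [0.976, 0.381, 1.297, -0, 1.464, -0.215], TCP at [0.204, 0.511, 0.231] pointing down, gripper open.
Joint ranges: [-3.11, 3.11], [-0.89, 2.33], [0.22, 2.48], [-1.42, 4.56], [0.17, 2.85], [-2.88, 2.88]. Speed limits (rad/s): [2.39, 2.39, 3.14, 3.14, 3.14, 3.14].

### API

Orientations are given as a unit quaternion [x, y, z, w].
In Python, from plant import sensors, viewer, ticket, r gives the robot as it stands.
- The arm moves only by the shell command python3 -m creep 'ROWS' [OPENING] [FORCE]. ROWS is JSON, a list of rows, each a list of 2 entries, a list of its own where there are three numbers: the shift along the world's x, y, z each as a share of 20 mm, from -1 to 1, then the turn, a rotation vector about the world's x, y, z each as a share of 5 degrees, from -1 to 1. A call has exactly 5 rows; each row shifts and turns the commanded pose from where the row before left it; what a row does not reach is not made up. A row lasts 1/12 s, in which the tool goes at most 41.7 mm and 7.16 degrees, less where a joint would pass 70% of its speed; a pose out of reach is approached as far as the arm can. A call with a number of a shift or a turn outside -1 to 1 is refused whole. A call with a gripper value outside its range is refused whole. OPENING is the opening, from 0 (shut) to 1 (fully open), set as the call begins (- or left out, the last holds). The fingers move at their own pace and stop on an object; FORCE is the grip in N (left out, the last holds). Time passes only in rows, so rows that do not move let the fingers close, or fill a call up. It gives the time, the measured TCP pose, the force, the opening and the grip force at its end, in the units of the state.
- sensors.get_obs(): the state, without advancing time (a new reading comes with each control period).
- viewer.capture(name): name is "side" or "top"; returns a dict with "image" (420x560x3 uint8, red, green, blue), "vertical_fov" (degrees; the focal length in pixels is half the picture's height over the tangent of half this angle, whatever the lens; pixels are square), "cx", "cy" (the principal point, pixels), "dist" ([k1, k2, p1, p2, k3] as OpenCV has them; the pictures are not rectified), "eye" and "orientation" of the camera in the world. Camera axes: x right, y down, z forward; pixel columns grow to the right and rows downward; lengths in m; the calibration is good to about 2 mm. A picture is of the moment at which its call begins. There is no depth.
- ticket.job_done(): hands the job in; it is judged then, once.
Trained networks look in a picture, given as the dict that the camera call returned (one of the last four; its "shot" number tells which), for a name from the list of things; names that differ only in an ending like _2 or _b are one class to them, and where a whole thing is asked for, a point or a joint stands for the part that bears it (a point fixed in the world has none). Each returns a list of dicts, best first, with "conf" (0 to 1); they miss things now and then, are a little off and sometimes report something else, mostly with a low value. They report only what shows in the picture. A call takes as long as a camera call.
- viewer.spot_in(target, picture): "at" ([x, y, z] in m, in world coordinates, good to about 4 mm: the middle of the surface that is visible of it).
- viewer.outline_of(target, picture): "region" (420x560 bool, what is visible of it).
The state is a dict: "clock": time; "joints": joint angles; "dq": joint speeds; "joint_torque": joint torques, N m; "position": TCP position; "ee_rot": TCP orientation; "ft_force": force on the tool from outside, world axes, zero at the start; "ft_torque": the same for the moment, N m; "opening": opening from 0.0 (shut) to 1.0 (fully open); "gripper_force": force on a finger pad.
Only numpy, scipy, OpenCV 4.12 (cv2) and the standard library are available. Lean on these libraries where they do the work, as an engineer would, in place of code of your own. Each camera call takes 0.05 s, during which the arm holds its last target. There are 200 camera calls.

## Working session

There is one attempt and no reset: what is moved stays moved. The work goes in short steps, Python scripts to look and compute and a shell command to move; the robot and the scene stay as the last step left them, time stands still between calls to the robot, and variables do not carry over. Pictures are saved under pics/ and viewed, at most 14 in all, crops included, and the job is handed in when it is done.

```bash
ls; mkdir -p pics; cat > h.py <<'E'
import numpy as np, cv2
from plant import sensors, viewer, ticket, r
from scipy.spatial.transform import Rotation as R
def cam(p):
    h=p["image"].shape[0]; f=h/2/np.tan(np.radians(p["vertical_fov"])/2)
    return np.array([[f,0,p["cx"]],[0,f,p["cy"]],[0,0,1]]),np.array(p["dist"],float),np.array(p["eye"]),R.from_quat(p["orientation"]).as_matrix()
def proj(p,X):
    K,d,e,M=cam(p); X=np.atleast_2d(X).astype(float)
    return cv2.projectPoints((X-e)@M,np.zeros(3),np.zeros(3),K,d)[0][:,0]
def onplane(p,uv,z):
    K,d,e,M=cam(p); n=cv2.undistortPoints(np.array(uv,float).reshape(-1,1,2),K,d)[:,0]
    D=np.c_[n,np.ones(len(n))]@M.T
    return e+D*((z-e[2])/D[:,2])[:,None]
def save(p,name,crop=None,s=1):
    im=p["image"][:,:,::-1]
    if crop: im=im[crop[1]:crop[3],crop[0]:crop[2]]
    cv2.imwrite("pics/"+name,cv2.resize(im,None,fx=s,fy=s,interpolation=cv2.INTER_CUBIC))
E
python3 - <<'E'
from h import *
o=sensors.get_obs(); print({k:np.round(v,3) for k,v in o.items()}, r.grasp_offset)
for n in("top","side"):
    p=viewer.capture(n); save(p,n+"0.png"); print(n,p["eye"],p["vertical_fov"],p["dist"])
    for t in "cap shaft base plinth mould_plinth mould_base mould_shaft mould_cap hammer chisel".split():
        for q in viewer.spot_in(t,p)[:2]: print(t,np.round(q["at"],4),round(q["conf"],2),proj(p,q["at"])[0].round())
E
```

```text
pics
{'clock': np.float64(0.0), 'joints': array([ 0.976,  0.381,  1.298, -0.   ,  1.464, -0.215]), 'dq': array([-0.001, -0.001,  0.   , -0.001, -0.001,  0.   ]), 'joint_torque': array([-0.0000e+00, -4.4846e+01, -2.3128e+01, -0.0000e+00,  5.0000e-03,
       -0.0000e+00]), 'position': array([0.204, 0.511, 0.231]), 'ee_rot': array([ 0.189,  0.982, -0.001, -0.   ]), 'ft_force': array([ 0.9  , -0.552, -0.721]), 'ft_torque': array([ 0.016, -0.018, -0.04 ]), 'gripper_force': np.float64(0.0), 'opening': np.float64(0.999)} 0.0187
top [ 0.37065634 -0.00205353  1.04205035] 54.07353451760325 [0.02359359 0.         0.         0.         0.        ]
cap [ 0.4495 -0.2395  0.1321] 0.53 [387. 241.]
shaft [ 0.447  -0.2302  0.0975] 0.68 [379. 244.]
base [ 0.4511 -0.2208  0.0484] 0.54 [370. 244.]
plinth [ 0.4416 -0.2233  0.028 ] 0.84 [370. 248.]
mould_plinth [ 6.364e-01  1.419e-01 -2.000e-04] 0.6 [224. 176.]
mould_base [ 0.6135 -0.1659  0.0049] 0.82 [342. 183.]
mould_shaft [4.753e-01 2.620e-01 1.000e-04] 0.61 [175. 238.]
mould_cap [0.4433 0.0185 0.0044] 0.65 [271. 249.]
hammer [0.3652 0.135  0.0299] 0.58 [223. 282.]
chisel [ 0.4246 -0.1245  0.0127] 0.85 [329. 256.]
side [ 0.17493115 -0.48767833  0.72520662] 47.316662268008514 [0.03414139 0.         0.         0.         0.        ]
shaft [ 0.4363 -0.2574  0.09  ] 0.95 [329. 329.]
base [ 0.436  -0.2672  0.0505] 0.96 [331. 347.]
plinth [ 0.4277 -0.2716  0.0327] 0.72 [327. 357.]
mould_plinth [0.631  0.1386 0.0015] 0.67 [278. 168.]
mould_base [ 6.086e-01 -1.689e-01  1.000e-04] 0.76 [366. 267.]
mould_shaft [0.4751 0.2632 0.0009] 0.69 [188. 164.]
mould_cap [0.4435 0.0181 0.0011] 0.53 [235. 242.]
hammer [0.3538 0.1366 0.028 ] 0.84 [162. 215.]
chisel [ 0.4147 -0.1362  0.0138] 0.64 [269. 304.]
chisel [0.4707 0.2661 0.0017] 0.62 [186. 164.]
```

View pics/top0.png

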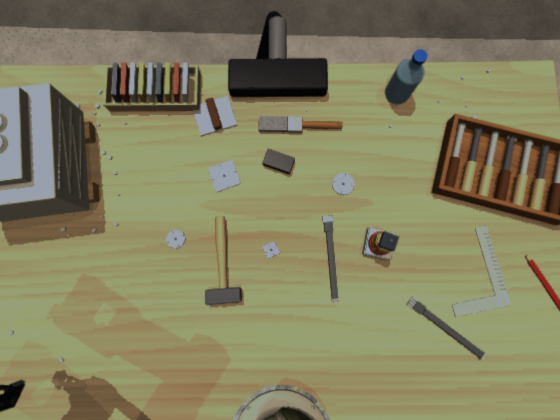

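View pics/side0.png

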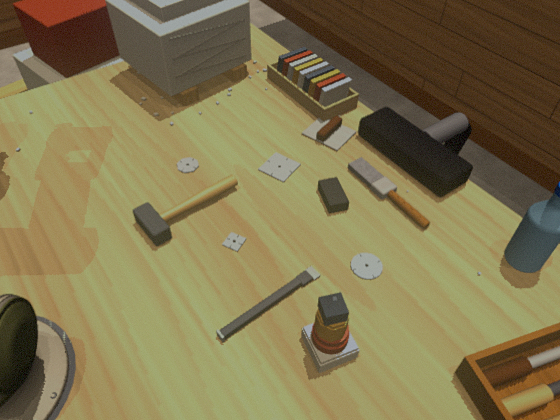

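The top view shows the moulds at about (224,176) plinth, (343,184) base, (176,239) shaft and (271,250) cap, with the stack at (380,243). The hammer lies between the shaft and cap moulds and the chisel is next to the stack. The side view agrees. Next I'll fit exact poses from the outlines in both views.

```bash
cat >> h.py <<'E'
from scipy.optimize import minimize
def sq(a,z): return [[s*a/2,t*a/2,z] for s,t in((1,1),(1,-1),(-1,-1),(-1,1))]
def ng(a,n,z):  # across flats a
    t=(np.arange(n)+.5)*2*np.pi/n; return np.c_[np.cos(t)*a/2/np.cos(np.pi/n),np.sin(t)*a/2/np.cos(np.pi/n),0*t+z].tolist()
P={"mould_plinth":[sq(.068,0)+sq(.068,.003)],"mould_cap":[sq(.034,0)+sq(.034,.003)],
"mould_base":[ng(.058,48,0)+ng(.058,48,.003)],"mould_shaft":[ng(.046,8,0)+ng(.046,8,.003)],
"cap":[sq(.034,0)+sq(.034,.024),sq(.034,.024)+[[0,0,.04]]],
"shaft":[ng(.046,8,0)+ng(.046,8,.036),ng(.042,8,.036)+ng(.042,8,.042)],
"base":[ng(.058,48,0)+ng(.058,48,.016),ng(.050,48,.016)+ng(.050,48,.03),ng(.053,48,.026)+ng(.053,48,.03)],
"plinth":[sq(.068,0)+sq(.068,.026),sq(.064,.026)+sq(.064,.032)]}
S=8
def render(p,name,x,box):
    c,s=np.cos(x[3]),np.sin(x[3]); M=np.array([[c,-s,0],[s,c,0],[0,0,1]])
    im=np.zeros(((box[3]-box[1])*S,(box[2]-box[0])*S),np.uint8)
    for part in P[name]:
        uv=(proj(p,np.array(part)@M.T+x[:3])-[box[0]-.5,box[1]-.5])*S
        cv2.fillPoly(im,[cv2.convexHull((uv*16).round().astype(np.int32))],1,shift=4)
    return cv2.resize(im.astype(np.float32),None,fx=1/S,fy=1/S,interpolation=cv2.INTER_AREA)
def fit(name,views,x0,z=None,ignore=None):
    """views: list of (picture, mask); fit x,y,(z),yaw"""
    B=[]
    for p,m in views:
        ys,xs=np.nonzero(m); B.append((xs.min()-8,ys.min()-8,xs.max()+9,ys.max()+9))
    def full(v): return [v[0],v[1],v[3] if z is None else z,v[2]]
    def cost(v):
        return sum(((render(p,name,full(v),b)-m[b[1]:b[3],b[0]:b[2]])**2).sum()/m.sum() for (p,m),b in zip(views,B))
    best=None
    for y0 in ([0] if name in("base","mould_base") else np.linspace(0,np.pi/(4 if "shaft" in name else 2),5)[:-1]):
        v0=np.array([x0[0],x0[1],y0]+([x0[2]] if z is None else []))
        sim=np.vstack([v0]+[v0+d for d in np.diag([.006,.006,.2,.006][:len(v0)])])
        o=minimize(cost,v0,method="Nelder-Mead",options=dict(initial_simplex=sim,xatol=1e-5,fatol=1e-5))
        if best is None or o.fun<best.fun: best=o
    v=full(best.x); per=np.pi/(4 if "shaft" in name else 2); v[3]=(v[3]+per/2)%per-per/2
    return np.array(v),best.fun/len(views)
def look(name,x0,z,ps,zfree=True):
    V=[]
    for p in ps:
        q=[a for a in viewer.outline_of(name,p)]
        q=[a for a in q if a["region"].any() and np.linalg.norm(np.argwhere(a["region"]).mean(0)[::-1]-proj(p,x0)[0])<15]
        if q: V.append((p,q[0]["region"]))
        else: print(name,"not seen in",p["shot"])
    out={}
    for i,v in enumerate(V): a,c=fit(name,[v],x0,z); print(name,i,(a*[1e3,1e3,1e3,57.3]).round(1),round(c,3))
    if len(V)>1:
        a,c=fit(name,V,x0,z); print(name,"both",(a*[1e3,1e3,1e3,57.3]).round(1),round(c,3)); 
        if zfree: b,c=fit(name,V,[x0[0],x0[1],z]); print(name,"zfree",(b*[1e3,1e3,1e3,57.3]).round(1),round(c,3))
E
python3 - <<'E'
from h import *
ps=[viewer.capture("top"),viewer.capture("side")]
look("mould_plinth",[.633,.140,0],0,ps)
look("mould_base",[.612,-.168,0],0,ps)
look("mould_shaft",[.475,.262,0],0,ps)
look("mould_cap",[.443,.018,0],0,ps)
look("cap",[.443,-.234,.104],.104,ps)
look("shaft",[.443,-.234,.062],.062,ps)
look("plinth",[.443,-.234,0],0,ps)
E
```

```text
mould_plinth 0 [637.  140.8   0.   18.9] 0.05
mould_plinth 1 [633.8 140.5   0.   19.4] 0.017
mould_plinth both [635.  140.7   0.   19.7] 0.053
mould_plinth zfree [636.  141.8  -2.   19.4] 0.048
mould_base 0 [ 613.6 -166.9    0.    -2.1] 0.066
mould_base 1 [ 610.6 -167.7    0.     5.3] 0.037
mould_base both [ 611.6 -167.4    0.     8.3] 0.071
mould_base zfree [ 613.6 -166.6   -3.9    7.2] 0.058
mould_shaft 0 [474.3 261.1   0.   21.2] 0.109
mould_shaft 1 [474.  263.9   0.  -22.1] 0.101
mould_shaft both [474.2 262.3   0.  -16.5] 0.123
mould_shaft zfree [473.4 260.9   2.3 -17.7] 0.119
mould_cap 0 [444.3  20.    0.   27.7] 0.035
mould_cap 1 [441.   20.    0.   27.3] 0.02
mould_cap both [442.7  20.1   0.   26.9] 0.09
mould_cap zfree [443.2  21.   -2.4  27.7] 0.081
cap 0 [ 452.2 -245.6  104.   -19.5] 0.059
cap 1 [ 450.3 -245.   104.   -22.4] 0.067
cap both [ 451.  -244.9  104.   -21. ] 0.076
cap zfree [ 451.5 -245.1  102.4  -21.5] 0.074
shaft not seen in 3
shaft 0 [ 452.4 -244.9   62.    -7.7] 1.087
plinth 0 [ 454.  -247.6    0.   -14.3] 1.865
plinth 1 [ 453.2 -247.6    0.   -13.5] 1.123
plinth both [ 453.7 -247.3    0.   -13.7] 1.502
plinth zfree [ 455.1 -246.5   -5.1  -13. ] 1.489
```

Each mould fits cleanly in both views. The top camera reads about 3 mm further in +x than the side camera, so I'll average the two. The cap is at about (451,-245) with yaw -21°, and the tool's closing axis is already at 68°, which is square to it. I'll move over the stack.

```bash

python3 -m creep '[[[0.31,-0.945,0],[0,0,0]],[[0.31,-0.945,0],[0,0,0]],[[0.31,-0.945,0],[0,0,0]],[[0.31,-0.945,0],[0,0,0]],[[0.31,-0.945,0],[0,0,0]]]' 1 40
python3 -m creep '[[[0.31,-0.945,0],[0,0,0]],[[0.31,-0.945,0],[0,0,0]],[[0.31,-0.945,0],[0,0,0]],[[0.31,-0.945,0],[0,0,0]],[[0.31,-0.945,0],[0,0,0]]]'
python3 -m creep '[[[0.31,-0.945,0],[0,0,0]],[[0.31,-0.945,0],[0,0,0]],[[0.31,-0.945,0],[0,0,0]],[[0.31,-0.945,0],[0,0,0]],[[0.31,-0.945,0],[0,0,0]]]'
python3 -m creep '[[[0.31,-0.945,0],[0,0,0]],[[0.31,-0.945,0],[0,0,0]],[[0.31,-0.945,0],[0,0,0]],[[0.31,-0.945,0],[0,0,0]],[[0.31,-0.945,0],[0,0,0]]]'
python3 -m creep '[[[0.31,-0.945,0],[0,0,0]],[[0.31,-0.945,0],[0,0,0]],[[0.31,-0.945,0],[0,0,0]],[[0.31,-0.945,0],[0,0,0]],[[0.31,-0.945,0],[0,0,0]]]'
python3 -m creep '[[[0.31,-0.945,0],[0,0,0]],[[0.31,-0.945,0],[0,0,0]],[[0.31,-0.945,0],[0,0,0]],[[0.31,-0.945,0],[0,0,0]],[[0.31,-0.945,0],[0,0,0]]]'
python3 -m creep '[[[0.31,-0.945,0],[0,0,0]],[[0.31,-0.945,0],[0,0,0]],[[0.31,-0.945,0],[0,0,0]],[[0.31,-0.945,0],[0,0,0]],[[0.31,-0.945,0],[0,0,0]]]'
python3 -m creep '[[[0.31,-0.945,0],[0,0,0]],[[0.31,-0.945,0],[0,0,0]],[[0.31,-0.945,0],[0,0,0]],[[0.31,-0.945,0],[0,0,0]],[[0,0,0],[0,0,0]]]'
```

```text
clock: 2.32
position: [0.235, 0.4154, 0.2313]
ee_rot: [0.189, 0.982, 0.0, 0.0]
ft_force: [-0.0, 0.8, 0.7]
opening: 1.0
gripper_force: 0.0
clock: 2.73
position: [0.266, 0.3209, 0.2314]
ee_rot: [0.189, 0.982, 0.0, 0.0]
ft_force: [0.3, -0.5, -0.5]
opening: 1.001
gripper_force: 0.0
clock: 3.15
position: [0.2971, 0.2264, 0.2315]
ee_rot: [0.189, 0.982, 0.0, 0.0]
ft_force: [-0.6, -0.6, -0.0]
opening: 0.999
gripper_force: 0.0
clock: 3.57
position: [0.3281, 0.1318, 0.2315]
ee_rot: [0.189, 0.982, 0.0, 0.0]
ft_force: [0.5, -0.1, -0.2]
opening: 0.999
gripper_force: 0.0
clock: 3.98
position: [0.3591, 0.0373, 0.2315]
ee_rot: [0.189, 0.982, 0.0, 0.0]
ft_force: [0.8, 0.3, 1.0]
opening: 1.0
gripper_force: 0.0
clock: 4.4
position: [0.3901, -0.0572, 0.2315]
ee_rot: [0.189, 0.982, -0.0, 0.0]
ft_force: [0.7, 0.5, -0.6]
opening: 1.001
gripper_force: 0.0
clock: 4.82
position: [0.4211, -0.1517, 0.2314]
ee_rot: [0.189, 0.982, -0.0, 0.0]
ft_force: [-0.5, 0.3, 0.2]
opening: 0.997
gripper_force: 0.0
clock: 5.23
position: [0.4464, -0.2291, 0.231]
ee_rot: [0.19, 0.982, -0.0, 0.0]
ft_force: [-1.6, -0.1, -0.6]
opening: 1.001
gripper_force: 0.0
```

```bash

python3 -m creep '[[[0.245,-0.8,0],[0,0,0.16]],[[0,0,-0.5],[0,0,0]],[[0,0,-1],[0,0,0]],[[0,0,-1],[0,0,0]],[[0,0,-1],[0,0,0]]]'
python3 -m creep '[[[0,0,-1],[0,0,0]],[[0,0,-1],[0,0,0]],[[0,0,-0.5],[0,0,0]],[[0,0,-0.25],[0,0,0]],[[0,0,0],[0,0,0]]]'
python3 - <<'E'
from h import *
o=sensors.get_obs();print(o["position"].round(4) if hasattr(o["position"],"round") else o["position"])
p=viewer.capture("side"); save(p,"cap_s.png",(250,230,420,390),4)
E
```

```text
clock: 5.65
position: [0.4504, -0.2418, 0.1607]
ee_rot: [0.182, 0.983, -0.0, 0.0]
ft_force: [-0.2, 0.0, -0.6]
opening: 1.005
gripper_force: 0.0
clock: 6.07
position: [0.4503, -0.2417, 0.1057]
ee_rot: [0.182, 0.983, 0.0, -0.001]
ft_force: [0.9, -0.5, 0.3]
opening: 0.999
gripper_force: 0.0
[ 0.4503 -0.2417  0.1057]
```

View pics/cap_s.png

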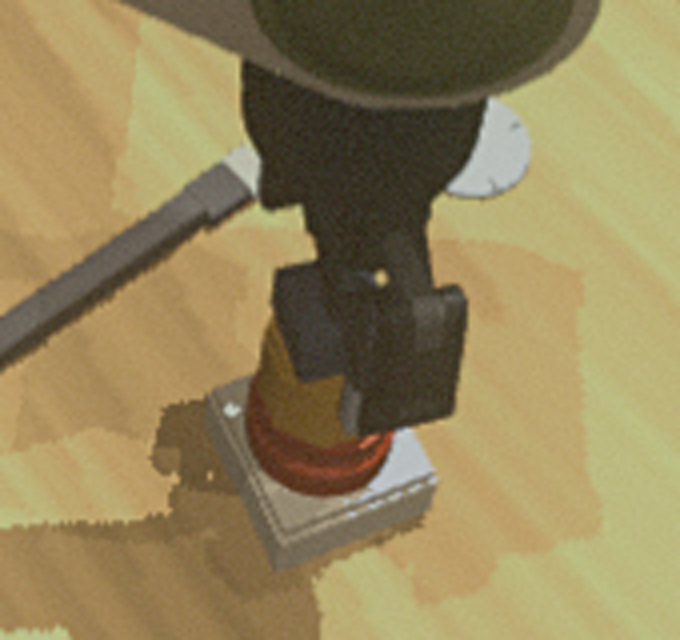

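The fingers straddle the cap and the fingertips are at its lower edge. I'll correct y by -3.5 mm and close.

```bash

python3 -m creep '[[[0.05,-0.175,0.05],[0,0,0]],[[0,0,0],[0,0,0]],[[0,0,0],[0,0,0]],[[0,0,0],[0,0,0]],[[0,0,0],[0,0,0]]]' 1 40
python3 -m creep '[[[0,0,0],[0,0,0]],[[0,0,0],[0,0,0]],[[0,0,0],[0,0,0]],[[0,0,0],[0,0,0]],[[0,0,0],[0,0,0]]]' 0.3 40
python3 -m creep '[[[0,0,0],[0,0,0]],[[0,0,0],[0,0,0]],[[0,0,0],[0,0,0]],[[0,0,0],[0,0,0]],[[0,0,0],[0,0,0]]]' 0 40
```

```text
clock: 6.53
position: [0.4516, -0.2458, 0.1076]
ee_rot: [0.182, 0.983, -0.0, 0.0]
ft_force: [-0.2, -0.7, -0.9]
opening: 1.003
gripper_force: 0.0
clock: 6.95
position: [0.4517, -0.2459, 0.1075]
ee_rot: [0.182, 0.983, -0.0, 0.0]
ft_force: [-0.3, 0.2, 0.2]
opening: 0.389
gripper_force: 40.0
clock: 7.37
position: [0.4517, -0.2459, 0.1075]
ee_rot: [0.182, 0.983, -0.0, 0.0]
ft_force: [0.2, 1.0, 4.0]
opening: 0.389
gripper_force: 40.5
```

```bash

python3 -m creep '[[[0,0,0.3],[0,0,0]],[[0,0,0.7],[0,0,0]],[[0,0,1],[0,0,0]],[[0,0,1],[0,0,0]],[[0,0.5,0.1],[0,0,-0.4]]]'
python3 -m creep '[[[-0.031,0.92,0],[0,0,-0.57]],[[-0.031,0.92,0],[0,0,-0.57]],[[-0.031,0.92,0],[0,0,-0.57]],[[-0.031,0.92,0],[0,0,-0.57]],[[-0.031,0.92,0],[0,0,-0.57]]]'
python3 -m creep '[[[-0.031,0.92,0],[0,0,-0.57]],[[-0.031,0.92,0],[0,0,-0.57]],[[-0.031,0.92,0],[0,0,-0.57]],[[-0.031,0.92,0],[0,0,-0.57]],[[-0.031,0.92,0],[0,0,-0.57]]]'
python3 -m creep '[[[-0.031,0.92,0],[0,0,-0.57]],[[-0.031,0.92,0],[0,0,-0.57]],[[-0.031,0.92,0],[0,0,-0.57]],[[-0.031,0.7,0],[0,0,-0.5]],[[0,0,0],[0,0,0]]]'
```

```text
clock: 7.78
position: [0.4525, -0.2376, 0.1725]
ee_rot: [0.2, 0.98, -0.002, 0.002]
ft_force: [-0.2, -0.2, -0.2]
opening: 0.385
gripper_force: 40.0
clock: 8.2
position: [0.4481, -0.1429, 0.1694]
ee_rot: [0.32, 0.947, 0.0, -0.0]
ft_force: [-0.5, 0.6, -0.9]
opening: 0.389
gripper_force: 40.0
clock: 8.62
position: [0.445, -0.0509, 0.1694]
ee_rot: [0.435, 0.9, -0.0, -0.0]
ft_force: [-0.0, -0.0, -0.3]
opening: 0.39
gripper_force: 40.0
clock: 9.03
position: [0.4423, 0.0193, 0.1694]
ee_rot: [0.519, 0.855, 0.0, -0.001]
ft_force: [-0.9, -0.4, -0.9]
opening: 0.386
gripper_force: 40.0
```

```bash

python3 -m creep '[[[0.035,0.035,-0.5],[0,0,0]],[[0,0,-1],[0,0,0]],[[0,0,-1],[0,0,0]],[[0,0,-1],[0,0,0]],[[0,0,-1],[0,0,0]]]'
python3 -m creep '[[[0,0,-1],[0,0,0]],[[0,0,-1],[0,0,0]],[[0,0,-0.5],[0,0,0]],[[0,0,0],[0,0,0]],[[0,0,0],[0,0,0]]]'
python3 - <<'E'
from h import *
ps=[viewer.capture("top"),viewer.capture("side")]; save(ps[1],"cap_p.png",(180,180,290,290),5)
z=.104+sensors.get_obs()["position"][2]-.1075
look("cap",[.443,.02,z],z,ps)
look("shaft",[.451,-.245,.062],.062,ps)
look("mould_cap",[.443,.02,0],0,ps)
E
```

```text
clock: 9.45
position: [0.4436, 0.0175, 0.0786]
ee_rot: [0.518, 0.855, -0.0, 0.0]
ft_force: [0.9, -0.3, -1.2]
opening: 0.383
gripper_force: 40.0
clock: 9.87
position: [0.4436, 0.0176, 0.0293]
ee_rot: [0.519, 0.855, -0.0, -0.0]
ft_force: [-0.6, 0.5, 0.4]
opening: 0.388
gripper_force: 39.9
cap not seen in 6
cap 0 [440.2  17.3  26.6  30.3] 1.021
shaft 0 [ 453.5 -245.3   62.   -15. ] 0.035
shaft 1 [ 451.5 -245.7   62.   -10.5] 0.048
shaft both [ 452.8 -245.5   62.   -14.6] 0.054
shaft zfree [ 453.1 -245.4   60.3  -16.3] 0.048
mould_cap not seen in 6
mould_cap 0 [440.5  18.3   0.   26. ] 0.685
```

View pics/cap_p.png

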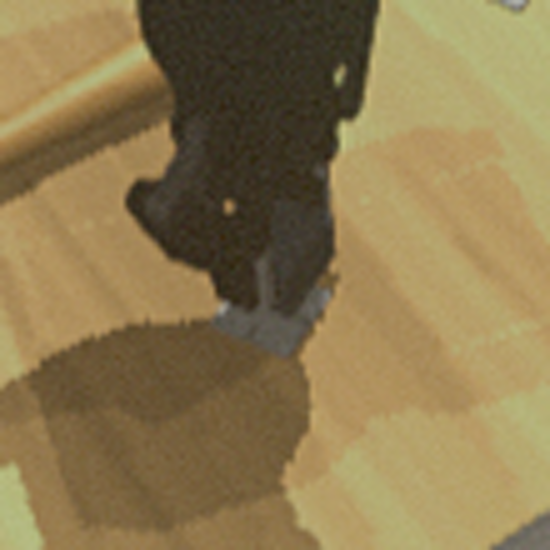

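The gripper hides the mould in both views. I'll correct xy from the robot's own readings and set the cap down slowly.

```bash

python3 -m creep '[[[-0.03,0.12,-0.3],[0,0,0]],[[0,0,-0.4],[0,0,0]],[[0,0,-0.2],[0,0,0]],[[0,0,-0.1],[0,0,0]],[[0,0,0],[0,0,0]]]'
```

```text
clock: 10.68
position: [0.4427, 0.0206, 0.0086]
ee_rot: [0.519, 0.855, -0.0, -0.001]
ft_force: [-0.6, -0.8, -0.3]
opening: 0.387
gripper_force: 39.9
```

```bash

python3 -m creep '[[[0,0,-0.05],[0,0,0]],[[0,0,-0.03],[0,0,0]],[[0,0,-0.03],[0,0,0]],[[0,0,0],[0,0,0]],[[0,0,0],[0,0,0]]]'
```

```text
clock: 11.1
position: [0.4431, 0.0205, 0.0072]
ee_rot: [0.519, 0.855, 0.0, 0.0]
ft_force: [-0.8, 0.2, -1.0]
opening: 0.388
gripper_force: 39.9
```

```bash

python3 -m creep '[[[0,0,-0.025],[0,0,0]],[[0,0,-0.025],[0,0,0]],[[0,0,0],[0,0,0]],[[0,0,0],[0,0,0]],[[0,0,0],[0,0,0]]]'
```

```text
clock: 11.52
position: [0.4431, 0.0205, 0.0065]
ee_rot: [0.519, 0.855, 0.0, 0.0]
ft_force: [-1.8, 0.3, 5.2]
opening: 0.392
gripper_force: 40.6
```

Contact came at the expected height with 5 N. I'll release and rise.

```bash

python3 -m creep '[[[0,0,0],[0,0,0]],[[0,0,0],[0,0,0]],[[0,0,0],[0,0,0]],[[0,0,0],[0,0,0]],[[0,0,0],[0,0,0]]]' 1
python3 -m creep '[[[0,0,0.5],[0,0,0]],[[0,0,1],[0,0,0]],[[0,0,1],[0,0,0]],[[0,0,1],[0,0,0]],[[0,0,1],[0,0,0]]]'
python3 -m creep '[[[0,-0.95,1],[0,0,0]],[[0,-0.95,1],[0,0,0]],[[0,-0.95,1],[0,0,0]],[[0,-0.95,0.7],[0,0,0]],[[0,-0.95,0],[0,0,0]]]'
python3 -m creep '[[[0,-0.95,0],[0,0,0.4]],[[0,-0.95,0],[0,0,0.4]],[[0,-0.95,0],[0,0,0.4]],[[0,-0.95,0],[0,0,0.4]],[[0,0,0],[0,0,0]]]'
python3 - <<'E'
from h import *
ps=[viewer.capture("top"),viewer.capture("side")]
save(ps[0],"cap_t1.png",(240,220,300,280),8);save(ps[1],"cap_s1.png",(200,205,270,275),8)
look("cap",[.443,.02,.003],.003,ps)
look("shaft",[.451,-.245,.062],.062,ps)
E
cd pics; python3 -c "
import cv2,numpy as np
a=cv2.imread('cap_t1.png');b=cv2.imread('cap_s1.png');a=cv2.resize(a,(400,400));b=cv2.resize(b,(400,400));cv2.imwrite('cap1.png',np.hstack([a,b]))"
```

```text
clock: 11.93
position: [0.443, 0.0205, 0.0061]
ee_rot: [0.519, 0.855, -0.0, -0.0]
ft_force: [-0.0, -0.4, -0.1]
opening: 0.997
gripper_force: 0.0
clock: 12.35
position: [0.4428, 0.0205, 0.097]
ee_rot: [0.519, 0.855, -0.0, -0.0]
ft_force: [-0.4, -1.4, -0.2]
opening: 1.002
gripper_force: 0.0
clock: 12.77
position: [0.4439, -0.0758, 0.1728]
ee_rot: [0.519, 0.855, 0.0, 0.003]
ft_force: [0.4, -1.3, 0.8]
opening: 1.001
gripper_force: 0.0
clock: 13.18
position: [0.4431, -0.1531, 0.17]
ee_rot: [0.458, 0.889, -0.0, 0.0]
ft_force: [-0.2, -0.1, 0.5]
opening: 0.997
gripper_force: 0.0
cap 0 [443.9  20.5   3.   29.9] 0.04
cap 1 [441.7  21.3   3.   28.2] 0.019
cap both [442.7  21.    3.   29.2] 0.055
cap zfree [442.8  21.1   2.6  28.6] 0.056
shaft not seen in 8
shaft 0 [ 451.8 -245.3   62.   -17.1] 0.012
```

View pics/cap1.png

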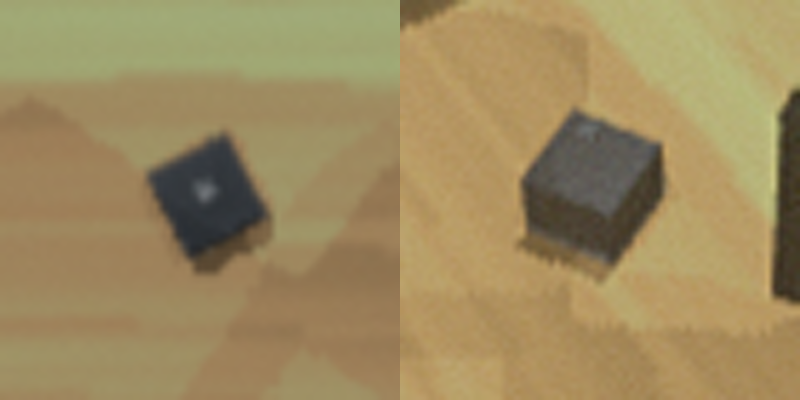

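The cap stands level on its mould with no zinc showing, under 1 mm and about 1° off by fit. Now the shaft. I also want a closer look at the octagon mould to get its yaw.

```bash

python3 -m creep '[[[0.09,-0.92,0],[0,0,-0.26]],[[0.09,-0.92,0],[0,0,-0.26]],[[0.09,-0.92,0],[0,0,-0.26]],[[0.09,-0.92,0],[0,0,-0.26]],[[0.09,-0.92,0],[0,0,-0.26]]]'
python3 -m creep '[[[0,0,0],[0,0,0]],[[0,0,-0.5],[0,0,0]],[[0,0,-0.5],[0,0,0]],[[0,0,0],[0,0,0]],[[0,0,0],[0,0,0]]]'
python3 - <<'E'
from h import *
a=viewer.capture("top");b=viewer.capture("side")
ia=cv2.resize(a["image"][215:263,152:200],(400,400),interpolation=cv2.INTER_CUBIC)
ib=cv2.resize(b["image"][140:188,164:212],(400,400),interpolation=cv2.INTER_CUBIC)
cv2.imwrite("pics/oct.png",np.hstack([ia,ib])[:,:,::-1])
# pixel-based fit: brightness of mould, several shape yaws
for p,x in((a,[.4743,.2611]),(b,[.474,.2639])):
    g=p["image"].astype(np.float32).min(2); box=(*(proj(p,[*x,0])[0].astype(int)-18),*(proj(p,[*x,0])[0].astype(int)+18))
    c=g[box[1]:box[3],box[0]:box[2]]
    best=[]
    for y in np.radians(np.arange(-22,23,2)):
        bs=0;
        for dx in np.arange(-3,3.1,1)*1e-3:
            for dy in np.arange(-3,3.1,1)*1e-3:
                m=render(p,"mould_shaft",[x[0]+dx,x[1]+dy,0,y],box)
                r_=np.corrcoef(m.ravel(),c.ravel())[0,1]
                if r_>bs: bs=r_;bb=(dx*1e3,dy*1e3)
        best.append((round(float(bs),4),round(np.degrees(y)),bb))
    print([ (q[1],q[0]) for q in best], max(best))
E
```

```text
clock: 13.9
position: [0.4522, -0.2426, 0.1702]
ee_rot: [0.508, 0.861, 0.0, 0.0]
ft_force: [-0.4, -0.3, 0.4]
opening: 0.998
gripper_force: 0.0
clock: 14.32
position: [0.452, -0.2415, 0.1501]
ee_rot: [0.507, 0.862, 0.0, -0.001]
ft_force: [0.0, -0.3, -0.1]
opening: 1.003
gripper_force: 0.0
[(-22, 0.9584), (-20, 0.958), (-18, 0.9576), (-16, 0.9561), (-14, 0.9543), (-12, 0.9519), (-10, 0.9499), (-8, 0.9479), (-6, 0.9452), (-4, 0.9428), (-2, 0.9417), (0, 0.9418), (2, 0.9415), (4, 0.942), (6, 0.9424), (8, 0.9443), (10, 0.9466), (12, 0.9473), (14, 0.9511), (16, 0.9524), (18, 0.955), (20, 0.9568), (22, 0.9586)] (0.9586, 22, (np.float64(0.0), np.float64(1.0)))
[(-22, 0.9281), (-20, 0.9276), (-18, 0.9272), (-16, 0.9271), (-14, 0.9234), (-12, 0.9225), (-10, 0.9195), (-8, 0.9192), (-6, 0.9153), (-4, 0.9164), (-2, 0.9156), (0, 0.913), (2, 0.9147), (4, 0.9124), (6, 0.9132), (8, 0.9158), (10, 0.9182), (12, 0.918), (14, 0.9188), (16, 0.9205), (18, 0.9227), (20, 0.9238), (22, 0.9266)] (0.9281, -22, (np.float64(-1.0), np.float64(1.0)))
```

View pics/oct.png

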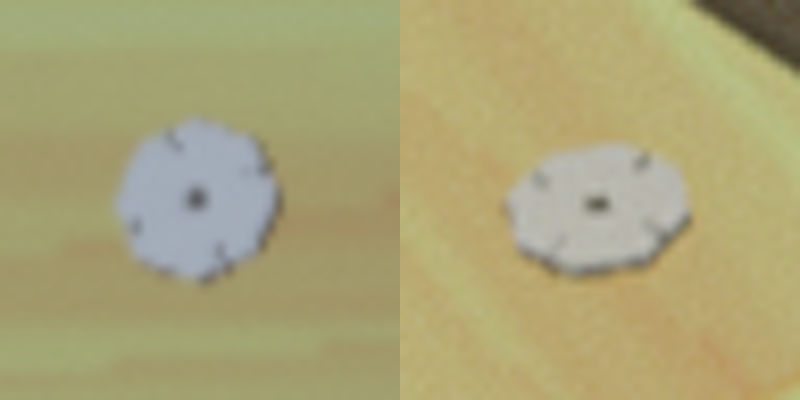

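The octagon mould's tick marks (top crop: (175,140), (262,165), (222,255), (137,228), centre (197,200)) give a yaw of about 24°, i.e. -21° mod 45. Now I'll descend on the shaft.

```bash

python3 -m creep '[[[0,-0.195,-0.5],[0,0,0]],[[0,0,-1],[0,0,0]],[[0,0,-1],[0,0,0]],[[0,0,-1],[0,0,0]],[[0,0,-0.5],[0,0,0]]]'
python3 -m creep '[[[0,0,-0.05],[0,0,0]],[[0,0,0],[0,0,0]],[[0,0,0],[0,0,0]],[[0,0,0],[0,0,0]],[[0,0,0],[0,0,0]]]'
python3 - <<'E'
from h import *
for n,uv in(("top",[175.64,239]),("side",[164+597/8.333,140+204/8.333])):
    p=viewer.capture(n); print(n,onplane(p,[[uv[0]-.5,uv[1]-.5]],.003).round(4))
E
```

```text
clock: 14.83
position: [0.4513, -0.246, 0.0679]
ee_rot: [0.508, 0.862, 0.0, -0.001]
ft_force: [-0.3, -0.5, -0.7]
opening: 1.001
gripper_force: 0.0
clock: 15.25
position: [0.4523, -0.2467, 0.0699]
ee_rot: [0.508, 0.862, -0.0, 0.001]
ft_force: [-0.2, 1.0, -0.3]
opening: 0.998
gripper_force: 0.0
top [[0.4734 0.2611 0.003 ]]
side [[0.5588 0.2027 0.003 ]]
```

```bash

python3 -m creep '[[[0,0.05,-0.15],[0,0,0]],[[0,0,0],[0,0,0]],[[0,0,0],[0,0,0]],[[0,0,0],[0,0,0]],[[0,0,0],[0,0,0]]]'
python3 -m creep '[[[0,0,0],[0,0,0]],[[0,0,0],[0,0,0]],[[0,0,0],[0,0,0]],[[0,0,0],[0,0,0]],[[0,0,0],[0,0,0]]]' 0.3 45
python3 - <<'E'
from h import *
p=viewer.capture("side"); print(onplane(p,[[187.1,140+204/8.333-.5]],.003).round(4))
E
```

```text
clock: 15.77
position: [0.452, -0.2454, 0.0661]
ee_rot: [0.508, 0.862, -0.0, 0.0]
ft_force: [0.6, 0.0, 0.3]
opening: 0.996
gripper_force: 0.0
clock: 16.18
position: [0.4522, -0.2455, 0.0664]
ee_rot: [0.508, 0.862, -0.0, 0.0]
ft_force: [-0.1, -0.3, 3.6]
opening: 0.531
gripper_force: 46.7
[[0.472  0.2633 0.003 ]]
```

```bash

python3 -m creep '[[[0,0,0.3],[0,0,0]],[[0,0,0.7],[0,0,0]],[[0,0,1],[0,0,0]],[[0,0,1],[0,0,0]],[[0,0.5,0],[0,0,0]]]'
python3 -m creep '[[[0.04,0.94,0],[0,0,-0.038]],[[0.04,0.94,0],[0,0,-0.038]],[[0.04,0.94,0],[0,0,-0.038]],[[0.04,0.94,0],[0,0,-0.038]],[[0.04,0.94,0],[0,0,-0.038]]]'
python3 -m creep '[[[0.04,0.94,0],[0,0,-0.038]],[[0.04,0.94,0],[0,0,-0.038]],[[0.04,0.94,0],[0,0,-0.038]],[[0.04,0.94,0],[0,0,-0.038]],[[0.04,0.94,0],[0,0,-0.038]]]'
python3 -m creep '[[[0.04,0.94,0],[0,0,-0.038]],[[0.04,0.94,0],[0,0,-0.038]],[[0.04,0.94,0],[0,0,-0.038]],[[0.04,0.94,0],[0,0,-0.038]],[[0.04,0.94,0],[0,0,-0.038]]]'
python3 -m creep '[[[0.04,0.94,0],[0,0,-0.038]],[[0.04,0.94,0],[0,0,-0.038]],[[0.04,0.94,0],[0,0,-0.038]],[[0.04,0.94,0],[0,0,-0.038]],[[0.04,0.94,0],[0,0,-0.038]]]'
python3 -m creep '[[[0.04,0.94,0],[0,0,-0.038]],[[0.04,0.94,0],[0,0,-0.038]],[[0.04,0.94,0],[0,0,-0.038]],[[0.04,0.94,0],[0,0,-0.038]],[[0.04,0.94,0],[0,0,-0.038]]]'
python3 -m creep '[[[0.04,0.94,0],[0,0,-0.038]],[[0.04,0.5,0],[0,0,-0.038]],[[0,0,0],[0,0,0]],[[0,0,0],[0,0,0]],[[0,0,0],[0,0,0]]]'
python3 - <<'E'
from h import *
ps=[viewer.capture("top"),viewer.capture("side")]
for i in range(3): look("base",[.453,-.246,.032],.032,ps,False); ps=[viewer.capture("top"),viewer.capture("side")]
E
```

```text
clock: 16.65
position: [0.4533, -0.2373, 0.1294]
ee_rot: [0.508, 0.861, -0.001, 0.003]
ft_force: [0.7, 0.5, -1.1]
opening: 0.528
gripper_force: 46.5
clock: 17.07
position: [0.4554, -0.1397, 0.1254]
ee_rot: [0.515, 0.857, 0.0, -0.001]
ft_force: [0.2, -0.0, -1.9]
opening: 0.531
gripper_force: 46.4
clock: 17.48
position: [0.4592, -0.0458, 0.1254]
ee_rot: [0.522, 0.853, -0.0, -0.001]
ft_force: [0.4, -0.8, -2.0]
opening: 0.534
gripper_force: 46.4
clock: 17.9
position: [0.4631, 0.0481, 0.1254]
ee_rot: [0.529, 0.849, -0.0, -0.001]
ft_force: [0.4, -0.0, -2.2]
opening: 0.534
gripper_force: 46.4
clock: 18.32
position: [0.467, 0.1419, 0.1253]
ee_rot: [0.536, 0.844, -0.0, -0.001]
ft_force: [-1.0, -0.7, -0.5]
opening: 0.531
gripper_force: 46.3
clock: 18.73
position: [0.471, 0.2358, 0.1252]
ee_rot: [0.543, 0.84, -0.001, -0.001]
ft_force: [-0.1, -0.1, -2.0]
opening: 0.532
gripper_force: 46.3
clock: 19.15
position: [0.4733, 0.2626, 0.1258]
ee_rot: [0.546, 0.838, -0.0, -0.0]
ft_force: [-0.2, 0.2, -2.1]
opening: 0.529
gripper_force: 46.3
base not seen in 15
base 0 [ 452.5 -246.3   32.     6.3] 0.015
base 0 [ 455.5 -247.1   32.     8.6] 0.078
base 1 [ 452.4 -246.2   32.     6. ] 0.016
base both [ 453.  -246.4   32.    10.2] 0.062
base 0 [ 454.1 -246.2   32.    10.6] 0.026
base 1 [ 452.4 -246.1   32.     6.8] 0.021
base both [ 453.2 -246.    32.     8. ] 0.035
```

```bash

python3 -m creep '[[[0,0,-0.5],[0,0,0]],[[0,0,-1],[0,0,0]],[[0,0,-1],[0,0,0]],[[0,0,-1],[0,0,0]],[[0,0,-1],[0,0,0]]]'
python3 -m creep '[[[0,0,-0.5],[0,0,0]],[[0,0,-0.3],[0,0,0]],[[0,0,0],[0,0,0]],[[0,0,0],[0,0,0]],[[0,0,0],[0,0,0]]]'
```

```text
clock: 20.27
position: [0.4733, 0.2633, 0.0346]
ee_rot: [0.546, 0.838, -0.0, -0.0]
ft_force: [0.1, -0.1, -1.5]
opening: 0.534
gripper_force: 46.3
clock: 20.68
position: [0.4741, 0.2636, 0.021]
ee_rot: [0.546, 0.838, 0.001, 0.001]
ft_force: [0.7, 0.3, -1.5]
opening: 0.528
gripper_force: 46.4
```

```bash

python3 -m creep '[[[-0.03,-0.06,-0.3],[0,0,0]],[[0,0,-0.2],[0,0,0]],[[0,0,-0.1],[0,0,0]],[[0,0,0],[0,0,0]],[[0,0,0],[0,0,0]]]'
```

```text
clock: 21.1
position: [0.473, 0.2622, 0.008]
ee_rot: [0.546, 0.838, -0.0, -0.0]
ft_force: [0.1, 0.5, -1.7]
opening: 0.534
gripper_force: 46.4
```

```bash

python3 -m creep '[[[0,0,-0.03],[0,0,0]],[[0,0,-0.03],[0,0,0]],[[0,0,0],[0,0,0]],[[0,0,0],[0,0,0]],[[0,0,0],[0,0,0]]]'
```

```text
clock: 21.52
position: [0.4732, 0.2622, 0.0074]
ee_rot: [0.546, 0.838, 0.0, 0.0]
ft_force: [-1.5, -0.5, 5.0]
opening: 0.532
gripper_force: 47.1
```

```bash

python3 -m creep '[[[0,0,0],[0,0,0]],[[0,0,0],[0,0,0]],[[0,0,0],[0,0,0]],[[0,0,0],[0,0,0]],[[0,0,0],[0,0,0]]]' 1
python3 -m creep '[[[0,0,0.5],[0,0,0]],[[0,0,1],[0,0,0]],[[0,0,1],[0,0,0]],[[0,0,1],[0,0,0]],[[0,0,1],[0,0,0]]]'
python3 -m creep '[[[-0.04,-0.94,1],[0,0,0.42]],[[-0.04,-0.94,0.4],[0,0,0.42]],[[-0.04,-0.94,0],[0,0,0.42]],[[-0.04,-0.94,0],[0,0,0.42]],[[-0.04,-0.94,0],[0,0,0.42]]]'
python3 -m creep '[[[-0.04,-0.94,0],[0,0,0.42]],[[-0.04,-0.94,0],[0,0,0.42]],[[-0.04,-0.94,0],[0,0,0.42]],[[-0.04,-0.94,0],[0,0,0.42]],[[-0.04,-0.94,0],[0,0,0.42]]]'
python3 -m creep '[[[-0.04,-0.94,0],[0,0,0.42]],[[-0.04,-0.94,0],[0,0,0.42]],[[-0.04,-0.94,0],[0,0,0.42]],[[-0.04,-0.94,0],[0,0,0.42]],[[-0.04,-0.94,0],[0,0,0.42]]]'
python3 -m creep '[[[-0.04,-0.94,0],[0,0,0.42]],[[-0.04,-0.94,0],[0,0,0.42]],[[-0.04,-0.94,0],[0,0,0.42]],[[-0.04,-0.94,0],[0,0,0.42]],[[-0.04,-0.94,0],[0,0,0.42]]]'
python3 -m creep '[[[-0.04,-0.94,0],[0,0,0.42]],[[-0.04,-0.94,0],[0,0,0.42]],[[-0.04,-0.94,0],[0,0,0.42]],[[0,0,0],[0,0,0]],[[0,0,0],[0,0,0]]]'
python3 - <<'E'
from h import *
ps=[viewer.capture("top"),viewer.capture("side")]
a=cv2.resize(ps[0]["image"][210:270,147:207],(400,400),interpolation=cv2.INTER_CUBIC)
b=cv2.resize(ps[1]["image"][125:195,152:222],(400,400),interpolation=cv2.INTER_CUBIC)
cv2.imwrite("pics/shaft1.png",np.hstack([a,b])[:,:,::-1])
look("shaft",[.4735,.262,.003],.003,ps)
look("base",[.453,-.246,.032],.032,ps,False)
E
```

```text
clock: 21.93
position: [0.473, 0.2622, 0.0068]
ee_rot: [0.546, 0.838, -0.0, -0.0]
ft_force: [-0.0, 0.3, -0.0]
opening: 0.994
gripper_force: 0.0
clock: 22.35
position: [0.4729, 0.2622, 0.0986]
ee_rot: [0.546, 0.838, 0.0, 0.0]
ft_force: [-0.2, 0.7, -0.2]
opening: 1.001
gripper_force: 0.0
clock: 22.77
position: [0.4689, 0.1674, 0.1259]
ee_rot: [0.466, 0.885, 0.0, 0.0]
ft_force: [0.1, -0.6, 0.4]
opening: 0.998
gripper_force: 0.0
clock: 23.18
position: [0.4649, 0.0733, 0.1257]
ee_rot: [0.383, 0.924, 0.0, 0.0]
ft_force: [-0.1, 0.0, 1.0]
opening: 0.997
gripper_force: 0.0
clock: 23.6
position: [0.4609, -0.0207, 0.1257]
ee_rot: [0.297, 0.955, 0.0, 0.0]
ft_force: [-0.5, -0.1, -0.1]
opening: 1.004
gripper_force: 0.0
clock: 24.02
position: [0.4569, -0.1148, 0.1257]
ee_rot: [0.208, 0.978, -0.0, 0.0]
ft_force: [0.8, 0.4, 0.1]
opening: 1.001
gripper_force: 0.0
clock: 24.43
position: [0.4545, -0.1706, 0.1254]
ee_rot: [0.156, 0.988, 0.0, 0.0]
ft_force: [0.1, -1.3, 0.7]
opening: 0.999
gripper_force: 0.0
shaft 0 [475.5 259.9   3.   20.7] 0.048
shaft 1 [473.1 263.5   3.  -20.3] 0.145
shaft both [474.1 261.4   3.   21.7] 0.138
shaft zfree [473.7 260.1   5.7  21.5] 0.135
base not seen in 23
base 0 [ 452.4 -246.3   32.     8.3] 0.019
```

View pics/shaft1.png

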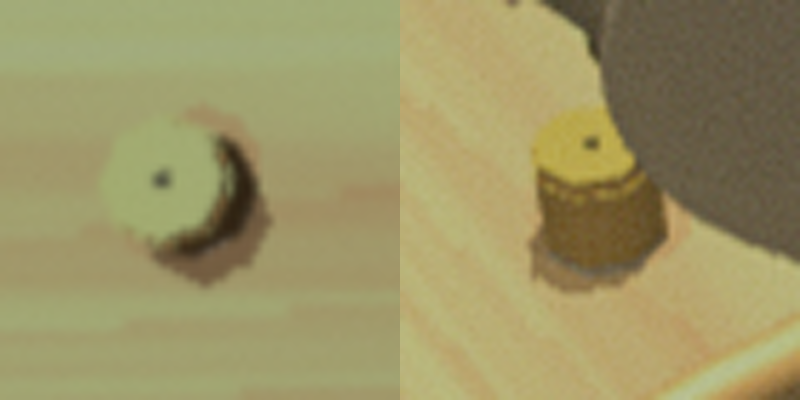

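The shaft stands upright on its octagon, with a thin even zinc rim visible at (600,268). I'll measure it again later. Next is the base.

```bash

python3 -m creep '[[[-0.02,-0.95,0],[0,0,0.21]],[[-0.02,-0.95,0],[0,0,0.21]],[[-0.02,-0.95,0],[0,0,0.21]],[[-0.02,-0.93,0],[0,0,0.21]],[[0,0,0],[0,0,0]]]'
python3 -m creep '[[[0,0,-0.5],[0,0,0]],[[0,0,-1],[0,0,0]],[[0,0,-1],[0,0,0]],[[0,0,-0.5],[0,0,0]],[[0,0,0],[0,0,0]]]'
```

```text
clock: 25.15
position: [0.4533, -0.2482, 0.1249]
ee_rot: [0.119, 0.993, -0.001, 0.0]
ft_force: [-0.1, 0.5, -0.3]
opening: 0.997
gripper_force: 0.0
clock: 25.57
position: [0.4522, -0.2441, 0.063]
ee_rot: [0.119, 0.993, 0.001, -0.002]
ft_force: [-0.1, 0.3, 0.2]
opening: 0.999
gripper_force: 0.0
```

```bash

python3 -m creep '[[[0.04,-0.05,-0.6],[0,0,0]],[[0,0,-0.5],[0,0,0]],[[0,0,-0.2],[0,0,0]],[[0,0,0],[0,0,0]],[[0,0,0],[0,0,0]]]'
```

```text
clock: 25.98
position: [0.4541, -0.2466, 0.0396]
ee_rot: [0.119, 0.993, -0.0, 0.0]
ft_force: [-0.5, -0.1, -0.5]
opening: 0.999
gripper_force: 0.0
```

```bash

python3 -m creep '[[[-0.05,0.02,-0.22],[0,0,0]],[[0,0,0],[0,0,0]],[[0,0,0],[0,0,0]],[[0,0,0],[0,0,0]],[[0,0,0],[0,0,0]]]'
python3 -m creep '[[[0,0,0],[0,0,0]],[[0,0,0],[0,0,0]],[[0,0,0],[0,0,0]],[[0,0,0],[0,0,0]],[[0,0,0],[0,0,0]]]' 0.3 50
```

```text
clock: 26.4
position: [0.4529, -0.2465, 0.0347]
ee_rot: [0.119, 0.993, -0.0, 0.0]
ft_force: [0.9, -0.2, 0.5]
opening: 1.003
gripper_force: 0.0
clock: 26.82
position: [0.4529, -0.2464, 0.0352]
ee_rot: [0.119, 0.993, -0.0, 0.0]
ft_force: [-1.7, 1.5, 6.8]
opening: 0.649
gripper_force: 51.5
```

```bash

python3 - <<'E'
from h import *
p=viewer.capture("side"); save(p,"base_g.png",(270,280,390,380),6)
E
```

```text
(no output)
```

View pics/base_g.png

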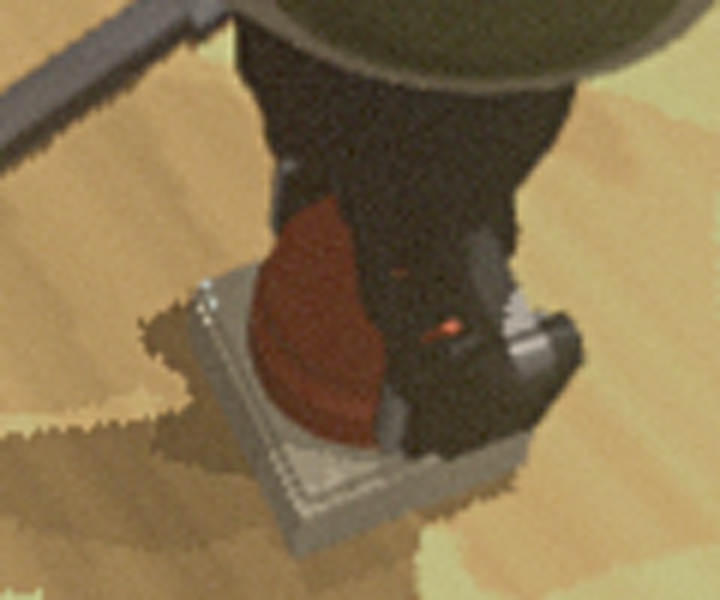

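The base is gripped level, with the pads on its lower band. I'll lift it and carry it to the disc.

```bash

python3 -m creep '[[[0,0,0.2],[0,0,0]],[[0,0,0.4],[0,0,0]],[[0,0,0.8],[0,0,0]],[[0,0,0.8],[0,0,0]],[[0,0,0],[0,0,0]]]'
python3 -m creep '[[[0.885,0.44,0],[0,0,0]],[[0.885,0.44,0],[0,0,0]],[[0.885,0.44,0],[0,0,0]],[[0.885,0.44,0],[0,0,0]],[[0.885,0.44,0],[0,0,0]]]'
python3 -m creep '[[[0.885,0.44,0],[0,0,0]],[[0.885,0.44,0],[0,0,0]],[[0.885,0.44,0],[0,0,0]],[[0.885,0.44,0],[0,0,0]],[[0,0,0],[0,0,0]]]'
python3 -m creep '[[[0,0,0],[0,0,0]],[[0,0,0],[0,0,0]],[[0,0,0],[0,0,0]],[[0,0,0],[0,0,0]],[[0,0,0],[0,0,0]]]'
python3 - <<'E'
from h import *
p=viewer.capture("side"); u=proj(p,[.612,-.167,.05])[0].astype(int); save(p,"base_h.png",(u[0]-50,u[1]-45,u[0]+50,u[1]+45),6)
q=viewer.capture("top")
look("plinth",[.453,-.247,0],0,[q,p])
E
```

```text
clock: 27.28
position: [0.4539, -0.2473, 0.0813]
ee_rot: [0.119, 0.993, -0.001, 0.002]
ft_force: [0.4, -0.1, -0.2]
opening: 0.647
gripper_force: 53.2
clock: 27.7
position: [0.5419, -0.2018, 0.0778]
ee_rot: [0.119, 0.993, 0.0, -0.0]
ft_force: [0.1, -0.4, -1.8]
opening: 0.648
gripper_force: 53.2
clock: 28.12
position: [0.6142, -0.1655, 0.0776]
ee_rot: [0.118, 0.993, 0.0, 0.0]
ft_force: [-0.6, 0.4, -0.6]
opening: 0.65
gripper_force: 53.2
clock: 28.53
position: [0.6117, -0.1676, 0.0786]
ee_rot: [0.119, 0.993, 0.0, -0.0]
ft_force: [-0.0, -0.6, -0.8]
opening: 0.649
gripper_force: 53.2
plinth 0 [ 453.6 -255.1    0.   -16.3] 0.351
plinth 1 [ 452.9 -247.4    0.   -13.2] 0.019
plinth both [ 453.4 -248.4    0.   -12.8] 0.213
plinth zfree [ 452.6 -249.     2.7  -12.5] 0.207
```

View pics/base_h.png

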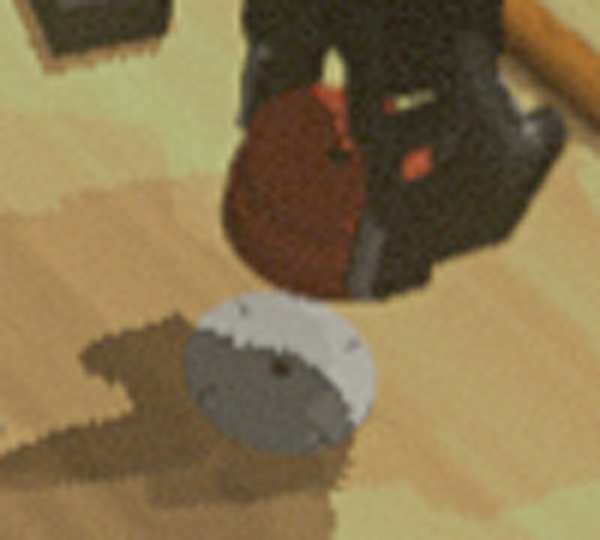

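The base hangs level over its disc (dowel mark at (280,368) in the crop). Lowering.

```bash

python3 -m creep '[[[0.01,0.015,-0.4],[0,0,0]],[[0,0,-1],[0,0,0]],[[0,0,-1],[0,0,0]],[[0,0,-0.5],[0,0,0]],[[0,0,0],[0,0,0]]]'
python3 -m creep '[[[0,0,-0.2],[0,0,0]],[[0,0,-0.1],[0,0,0]],[[0,0,-0.1],[0,0,0]],[[0,0,0],[0,0,0]],[[0,0,0],[0,0,0]]]'
```

```text
clock: 29.15
position: [0.611, -0.1663, 0.0178]
ee_rot: [0.119, 0.993, 0.001, -0.002]
ft_force: [-0.0, 1.7, -0.7]
opening: 0.647
gripper_force: 53.2
clock: 29.57
position: [0.6125, -0.167, 0.013]
ee_rot: [0.119, 0.993, -0.0, 0.0]
ft_force: [0.7, 0.7, -1.1]
opening: 0.65
gripper_force: 53.3
```

```bash

python3 -m creep '[[[0,0,-0.15],[0,0,0]],[[0,0,-0.1],[0,0,0]],[[0,0,0],[0,0,0]],[[0,0,0],[0,0,0]],[[0,0,0],[0,0,0]]]'
```

```text
clock: 29.98
position: [0.6123, -0.1669, 0.0075]
ee_rot: [0.119, 0.993, -0.0, 0.0]
ft_force: [-0.2, -0.1, -1.3]
opening: 0.65
gripper_force: 53.3
```

```bash

python3 -m creep '[[[-0.015,-0.015,-0.025],[0,0,0]],[[0,0,-0.02],[0,0,0]],[[0,0,0],[0,0,0]],[[0,0,0],[0,0,0]],[[0,0,0],[0,0,0]]]'
```

```text
clock: 30.4
position: [0.612, -0.1672, 0.0067]
ee_rot: [0.119, 0.993, -0.0, 0.0]
ft_force: [-0.3, -0.1, -1.8]
opening: 0.646
gripper_force: 53.3
```

```bash

python3 -m creep '[[[0,0,-0.03],[0,0,0]],[[0,0,-0.02],[0,0,0]],[[0,0,0],[0,0,0]],[[0,0,0],[0,0,0]],[[0,0,0],[0,0,0]]]'
```

```text
clock: 30.82
position: [0.6121, -0.1673, 0.0063]
ee_rot: [0.119, 0.993, -0.0, 0.0]
ft_force: [-2.6, 0.6, 5.9]
opening: 0.644
gripper_force: 53.9
```

```bash

python3 -m creep '[[[0,0,0],[0,0,0]],[[0,0,0],[0,0,0]],[[0,0,0],[0,0,0]],[[0,0,0],[0,0,0]],[[0,0,0],[0,0,0]]]' 1
python3 -m creep '[[[0,0,0.5],[0,0,0]],[[0,0,1],[0,0,0]],[[0,0,1],[0,0,0]],[[0,0,1],[0,0,0]],[[0,0,0],[0,0,0]]]'
python3 -m creep '[[[-0.88,-0.45,0],[0,0,0]],[[-0.88,-0.45,0],[0,0,0]],[[-0.88,-0.45,0],[0,0,0]],[[-0.88,-0.45,0],[0,0,0]],[[-0.88,-0.45,0],[0,0,0]]]'
python3 -m creep '[[[-0.88,-0.45,0],[0,0,0]],[[-0.88,-0.45,0],[0,0,0]],[[-0.88,-0.45,0],[0,0,0]],[[-0.88,-0.4,0],[0,0,0.08]],[[0,0,0],[0,0,0]]]'
python3 - <<'E'
from h import *
ps=[viewer.capture("top"),viewer.capture("side")]
a=cv2.resize(ps[0]["image"][154:214,313:373],(400,400),interpolation=cv2.INTER_CUBIC)
b=cv2.resize(ps[1]["image"][225:295,332:402],(400,400),interpolation=cv2.INTER_CUBIC)
cv2.imwrite("pics/base1.png",np.hstack([a,b])[:,:,::-1])
look("base",[.612,-.167,.003],.003,ps)
look("shaft",[.4735,.262,.003],.003,ps)
E
```

```text
clock: 31.23
position: [0.612, -0.1672, 0.0055]
ee_rot: [0.119, 0.993, 0.0, -0.0]
ft_force: [-0.1, -0.4, -0.2]
opening: 1.002
gripper_force: 0.0
clock: 31.65
position: [0.6138, -0.168, 0.0805]
ee_rot: [0.119, 0.993, -0.001, 0.004]
ft_force: [-0.1, -0.1, 1.3]
opening: 0.999
gripper_force: 0.0
clock: 32.07
position: [0.5231, -0.2124, 0.0756]
ee_rot: [0.119, 0.993, 0.0, -0.0]
ft_force: [-0.1, -0.0, 0.4]
opening: 1.003
gripper_force: 0.0
clock: 32.48
position: [0.4513, -0.248, 0.0756]
ee_rot: [0.116, 0.993, 0.0, -0.001]
ft_force: [0.2, -1.3, 0.3]
opening: 1.001
gripper_force: 0.0
base not seen in 29
base 0 [ 613.8 -167.4    3.     5.9] 0.038
shaft 0 [474.9 260.8   3.  -21.5] 0.032
shaft 1 [470.7 261.2   3.   22.3] 0.373
shaft both [473.4 261.8   3.   21.5] 0.245
shaft zfree [473.2 262.2   2.4  21.5] 0.247
```

View pics/base1.png

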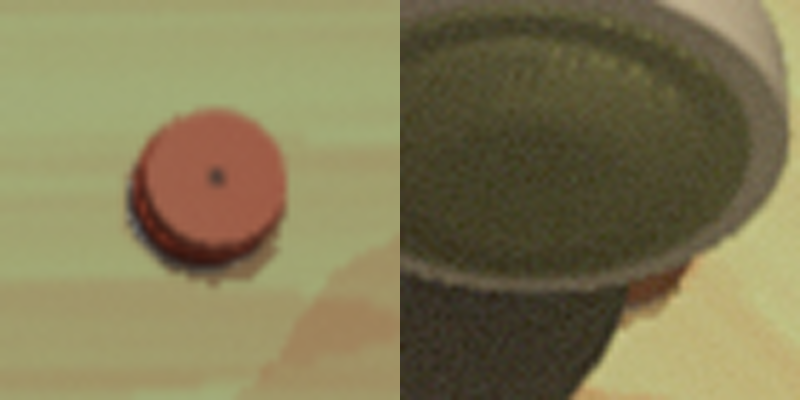

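The base sits upright and centred on its disc, 0.5 mm off by the top-view fit. Now the plinth.

```bash

python3 -m creep '[[[0.05,0,0],[0,0,0]],[[0,0,0],[0,0,0]],[[0,0,-0.4],[0,0,0]],[[0,0,-0.6],[0,0,0]],[[0,0,0],[0,0,0]]]'
python3 -m creep '[[[0,0,0],[0,0,0]],[[0,0,0],[0,0,0]],[[0,0,0],[0,0,0]],[[0,0,0],[0,0,0]],[[0,0,0],[0,0,0]]]'
```

```text
clock: 33.2
position: [0.4539, -0.2464, 0.0536]
ee_rot: [0.115, 0.993, 0.001, -0.001]
ft_force: [-0.1, 0.7, -0.7]
opening: 0.999
gripper_force: 0.0
clock: 33.62
position: [0.4547, -0.2473, 0.0559]
ee_rot: [0.115, 0.993, -0.0, 0.0]
ft_force: [0.9, 0.6, -0.1]
opening: 1.0
gripper_force: 0.0
```

```bash

python3 -m creep '[[[-0.07,0,-0.6],[0,0,0]],[[0,0,-0.8],[0,0,0]],[[0,0,-0.6],[0,0,0]],[[0,0,-0.4],[0,0,0]],[[0,0,0],[0,0,0]]]'
python3 -m creep '[[[0,0,-0.1],[0,0,0]],[[0,0,0],[0,0,0]],[[0,0,0],[0,0,0]],[[0,0,0],[0,0,0]],[[0,0,0],[0,0,0]]]'
```

```text
clock: 34.03
position: [0.4527, -0.2468, 0.0065]
ee_rot: [0.115, 0.993, 0.001, -0.001]
ft_force: [-1.0, 0.3, -0.4]
opening: 0.999
gripper_force: 0.0
clock: 34.45
position: [0.4534, -0.2473, 0.0061]
ee_rot: [0.115, 0.993, -0.0, 0.0]
ft_force: [-0.4, -0.2, 0.6]
opening: 1.003
gripper_force: 0.0
```

```bash

python3 -m creep '[[[0,0,-0.1],[0,0,0]],[[0,0,0],[0,0,0]],[[0,0,0],[0,0,0]],[[0,0,0],[0,0,0]],[[0,0,0],[0,0,0]]]'
python3 -m creep '[[[0,0,0],[0,0,0]],[[0,0,0],[0,0,0]],[[0,0,0],[0,0,0]],[[0,0,0],[0,0,0]],[[0,0,0],[0,0,0]]]' 0.5 60
```

```text
clock: 34.87
position: [0.4532, -0.2472, 0.0036]
ee_rot: [0.115, 0.993, 0.0, -0.0]
ft_force: [0.5, 0.1, -0.3]
opening: 1.0
gripper_force: 0.0
clock: 35.28
position: [0.4532, -0.2472, 0.0041]
ee_rot: [0.115, 0.993, -0.0, 0.0]
ft_force: [-0.3, 0.3, 4.9]
opening: 0.776
gripper_force: 68.2
```

```bash

python3 -m creep '[[[0,0,0.2],[0,0,0]],[[0,0,0.8],[0,0,0]],[[0,0,1],[0,0,0]],[[0,0,1],[0,0,0]],[[0.434,0.924,1],[0,0,0.31]]]'
python3 -m creep '[[[0.434,0.924,0],[0,0,0.31]],[[0.434,0.924,0],[0,0,0.31]],[[0.434,0.924,0],[0,0,0.31]],[[0.434,0.924,0],[0,0,0.31]],[[0.434,0.924,0],[0,0,0.31]]]'
python3 -m creep '[[[0.434,0.924,0],[0,0,0.31]],[[0.434,0.924,0],[0,0,0.31]],[[0.434,0.924,0],[0,0,0.31]],[[0.434,0.924,0],[0,0,0.31]],[[0.434,0.924,0],[0,0,0.31]]]'
python3 -m creep '[[[0.434,0.924,0],[0,0,0.31]],[[0.434,0.924,0],[0,0,0.31]],[[0.434,0.924,0],[0,0,0.31]],[[0.434,0.924,0],[0,0,0.31]],[[0.434,0.924,0],[0,0,0.31]]]'
python3 -m creep '[[[0.434,0.924,0],[0,0,0.31]],[[0.434,0.924,0],[0,0,0.31]],[[0.434,0.924,0],[0,0,0.31]],[[0.434,0.924,0],[0,0,0.31]],[[0.434,0.6,0],[0,0,0.31]]]'
python3 -m creep '[[[0,0,0],[0,0,0]],[[0,0,0],[0,0,0]],[[0,0,0],[0,0,0]],[[0,0,0],[0,0,0]],[[0,0,0],[0,0,0]]]'
```

```text
clock: 35.7
position: [0.4612, -0.2306, 0.0844]
ee_rot: [0.103, 0.995, -0.0, -0.0]
ft_force: [1.2, -0.7, -3.1]
opening: 0.784
gripper_force: 68.3
clock: 36.12
position: [0.5053, -0.1352, 0.0836]
ee_rot: [0.034, 0.999, 0.0, -0.0]
ft_force: [0.3, -0.2, -2.1]
opening: 0.778
gripper_force: 68.3
clock: 36.53
position: [0.5487, -0.0429, 0.0835]
ee_rot: [-0.034, 0.999, 0.0, -0.0]
ft_force: [-0.2, 0.2, -3.0]
opening: 0.779
gripper_force: 68.3
clock: 36.95
position: [0.592, 0.0495, 0.0833]
ee_rot: [-0.101, 0.995, 0.0, -0.001]
ft_force: [0.1, -0.9, -2.9]
opening: 0.778
gripper_force: 68.3
clock: 37.37
position: [0.6353, 0.1362, 0.0832]
ee_rot: [-0.169, 0.986, 0.0, -0.001]
ft_force: [0.4, 0.4, -2.0]
opening: 0.776
gripper_force: 68.3
clock: 37.78
position: [0.6352, 0.1336, 0.0837]
ee_rot: [-0.167, 0.986, -0.0, -0.0]
ft_force: [-0.6, -0.3, -2.8]
opening: 0.777
gripper_force: 68.3
```

```bash

python3 -m creep '[[[0.01,0.35,0],[0,0,0.03]],[[0,0,-0.5],[0,0,0]],[[0,0,-1],[0,0,0]],[[0,0,-1],[0,0,0]],[[0,0,-0.3],[0,0,0]]]'
python3 -m creep '[[[0,0,0],[0,0,0]],[[0,0,0],[0,0,0]],[[0,0,0],[0,0,0]],[[0,0,0],[0,0,0]],[[0,0,0],[0,0,0]]]'
```

```text
clock: 38.2
position: [0.6339, 0.1414, 0.024]
ee_rot: [-0.169, 0.986, 0.0, -0.003]
ft_force: [-1.2, -0.4, -3.6]
opening: 0.777
gripper_force: 68.2
clock: 38.62
position: [0.6361, 0.1414, 0.0286]
ee_rot: [-0.169, 0.986, -0.0, 0.001]
ft_force: [0.7, 0.5, -4.0]
opening: 0.779
gripper_force: 68.2
```

```bash

python3 -m creep '[[[-0.03,-0.04,-0.4],[0,0,0]],[[0,0,-0.3],[0,0,0]],[[0,0,-0.15],[0,0,0]],[[0,0,-0.1],[0,0,0]],[[0,0,0],[0,0,0]]]'
python3 -m creep '[[[0,0,0],[0,0,0]],[[0,0,0],[0,0,0]],[[0,0,0],[0,0,0]],[[0,0,0],[0,0,0]],[[0,0,0],[0,0,0]]]'
```

```text
clock: 39.03
position: [0.6348, 0.1406, 0.0079]
ee_rot: [-0.169, 0.986, 0.0, -0.001]
ft_force: [0.1, 0.8, -2.7]
opening: 0.78
gripper_force: 68.3
clock: 39.45
position: [0.6352, 0.1406, 0.0088]
ee_rot: [-0.169, 0.986, -0.0, 0.0]
ft_force: [-0.6, -0.6, -1.8]
opening: 0.775
gripper_force: 68.3
```

```bash

python3 -m creep '[[[0,0,-0.04],[0,0,0]],[[0,0,-0.04],[0,0,0]],[[0,0,0],[0,0,0]],[[0,0,0],[0,0,0]],[[0,0,0],[0,0,0]]]'
```

```text
clock: 39.87
position: [0.6351, 0.1406, 0.0071]
ee_rot: [-0.169, 0.986, -0.0, 0.0]
ft_force: [-0.1, -0.1, -0.2]
opening: 0.781
gripper_force: 68.4
```

```bash

python3 -m creep '[[[0,0,-0.03],[0,0,0]],[[0,0,0],[0,0,0]],[[0,0,0],[0,0,0]],[[0,0,0],[0,0,0]],[[0,0,0],[0,0,0]]]'
python3 -m creep '[[[0,0,0],[0,0,0]],[[0,0,0],[0,0,0]],[[0,0,0],[0,0,0]],[[0,0,0],[0,0,0]],[[0,0,0],[0,0,0]]]' 1
python3 -m creep '[[[0,0,0.3],[0,0,0]],[[0,0,0.7],[0,0,0]],[[0,0,1],[0,0,0]],[[0,0,1],[0,0,0]],[[0,0,1],[0,0,0]]]'
python3 -m creep '[[[-0.9,0,1],[0,0,0]],[[-0.9,0,1],[0,0,0]],[[-0.9,0,1],[0,0,0]],[[-0.9,0,1],[0,0,0]],[[-0.9,0,0],[0,0,0]]]'
python3 -m creep '[[[-0.9,0.5,0],[0,0,0]],[[-0.9,0.9,0],[0,0,0]],[[-0.9,0.9,0],[0,0,0]],[[-0.9,0.9,0],[0,0,0]],[[-0.9,0.9,0],[0,0,0]]]'
python3 -m creep '[[[-0.9,0.9,0],[0,0,0]],[[-0.9,0.9,0],[0,0,0]],[[-0.5,0.9,0],[0,0,0]],[[-0.5,0.9,0],[0,0,0]],[[-0.5,0.9,0],[0,0,0]]]'
python3 -m creep '[[[-0.3,0.95,0],[0,0,0]],[[-0.3,0.95,0],[0,0,0]],[[-0.3,0.95,0],[0,0,0]],[[-0.3,0.95,0],[0,0,0]],[[-0.3,0.95,0],[0,0,0]]]'
python3 - <<'E'
from h import *
ps=[viewer.capture("top"),viewer.capture("side")]
save(ps[0],"fin_t.png",(130,130,410,340),2.8);save(ps[1],"fin_s.png",(120,90,420,315),2.6)
look("plinth",[.635,.1406,.003],.003,ps,False)
look("base",[.612,-.167,.003],.003,ps,False)
look("shaft",[.4735,.262,.003],.003,ps,False)
look("cap",[.443,.0205,.003],.003,ps,False)
E
```

```text
clock: 40.28
position: [0.6351, 0.1406, 0.0071]
ee_rot: [-0.169, 0.986, -0.0, 0.0]
ft_force: [-2.6, -1.5, 4.8]
opening: 0.783
gripper_force: 69.1
clock: 40.7
position: [0.6352, 0.1406, 0.0063]
ee_rot: [-0.169, 0.986, -0.0, 0.0]
ft_force: [0.2, -0.3, -0.3]
opening: 0.998
gripper_force: 0.0
clock: 41.12
position: [0.6351, 0.1406, 0.0877]
ee_rot: [-0.169, 0.986, -0.0, 0.0]
ft_force: [0.3, -0.3, 0.1]
opening: 1.0
gripper_force: 0.0
clock: 41.53
position: [0.5457, 0.1407, 0.1707]
ee_rot: [-0.169, 0.986, -0.0, 0.004]
ft_force: [0.4, 0.3, -0.4]
opening: 0.999
gripper_force: 0.0
clock: 41.95
position: [0.4542, 0.2232, 0.167]
ee_rot: [-0.169, 0.986, 0.0, 0.0]
ft_force: [0.6, 0.9, 0.3]
opening: 1.0
gripper_force: 0.0
clock: 42.37
position: [0.3884, 0.3135, 0.1671]
ee_rot: [-0.169, 0.986, 0.0, 0.0]
ft_force: [-0.6, -0.4, 0.5]
opening: 0.997
gripper_force: 0.0
clock: 42.78
position: [0.3586, 0.4085, 0.167]
ee_rot: [-0.169, 0.986, 0.0, 0.0]
ft_force: [0.2, -0.3, 0.4]
opening: 1.0
gripper_force: 0.0
plinth 0 [636.4 139.7   3.   19.2] 0.03
plinth 1 [634.9 141.3   3.   22.1] 0.037
plinth both [635.8 140.5   3.   19.9] 0.043
base 0 [ 614.  -168.5    3.     6.8] 0.014
base 1 [ 611.5 -168.3    3.     4. ] 0.041
base both [ 612.9 -168.1    3.     7.5] 0.042
shaft not seen in 31
shaft 0 [475.  260.4   3.   17.7] 0.037
cap 0 [444.4  20.2   3.   26.8] 0.106
cap 1 [441.1  21.1   3.   26.8] 0.027
cap both [442.5  20.8   3.   29. ] 0.105
```

View pics/fin_t.png

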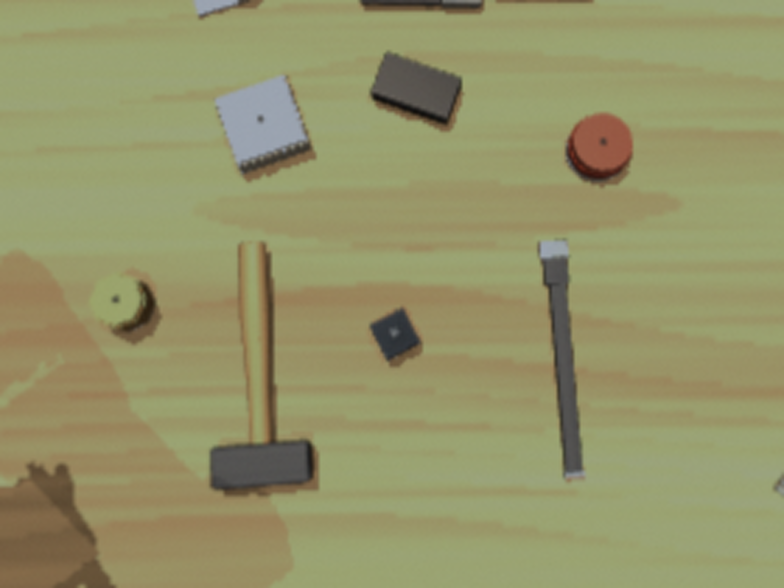

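View pics/fin_s.png

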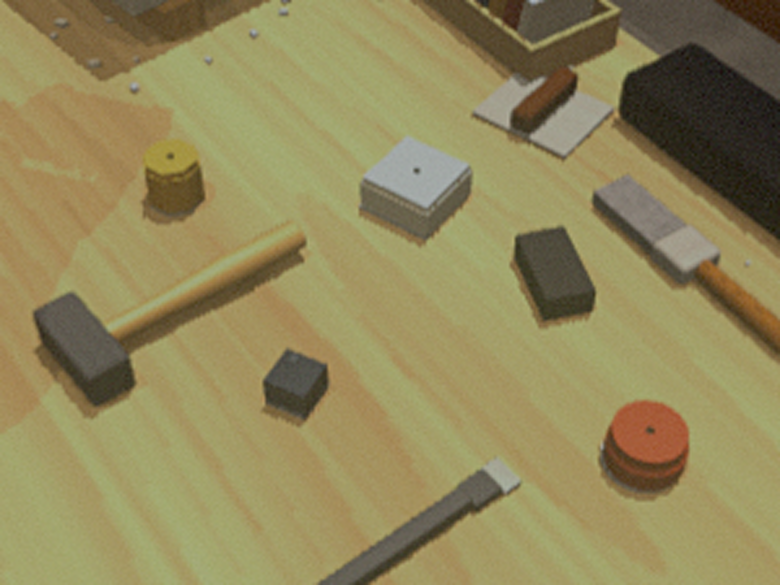

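All four stones stand upright, and the hammer and chisel are unmoved. As a finer check I'll compare dowel-mark positions, stone top against mould, in the same cameras.

```bash

python3 - <<'E'
from h import *
def mark(img,u):
    x,y=np.round(u).astype(int); w=img[y-6:y+7,x-6:x+7].astype(float).sum(2)
    ref=np.median(w); d=np.clip(ref-w,0,None); 
    # best blob near centre
    k=cv2.GaussianBlur(d,(0,0),1); g=np.hypot(*np.mgrid[-6:7,-6:7]); k[g>5]=0
    j,i=np.unravel_index(k.argmax(),k.shape); yy,xx=np.mgrid[:13,:13]; m=d*(np.hypot(yy-j,xx-i)<2.3)
    return [x-6+(m*xx).sum()/m.sum(),y-6+(m*yy).sum()/m.sum()]
for n in("top","side"):
    p=viewer.capture(n); old=cv2.imread(f"pics/{n}0.png")
    for s,x,h in(("plinth",(.635,.1405),.035),("base",(.612,-.1675),.033),("shaft",(.4735,.262),.045)):
        off=np.array([.0015,0,0]) if n=="top" else np.array([-.0015,.001,0])
        a=onplane(p,[mark(old,proj(p,np.array([*x,.003])+off)[0])],.003)[0]; b=onplane(p,[mark(p["image"],proj(p,np.array([*x,h])+off)[0])],h)[0]
        print(n,s,"mould",(a*1e3).round(1)[:2],"stone",(b*1e3).round(1)[:2],"diff",((b-a)*1e3).round(1)[:2])
    o=sensors.get_obs()
    for t in("hammer","chisel"): print(t,[np.round(q["at"],3) for q in viewer.spot_in(t,p)[:1]])
E
```

```text
top plinth mould [636.3 140.7] stone [636.7 139.5] diff [ 0.3 -1.2]
top base mould [ 611.8 -167.6] stone [ 613.1 -168.7] diff [ 1.3 -1.1]
top shaft mould [473.7 261.3] stone [474.4 260.9] diff [ 0.7 -0.4]
hammer [array([0.365, 0.139, 0.032])]
chisel [array([ 0.426, -0.128,  0.013])]
side plinth mould [634.7 141.6] stone [635.7 140.6] diff [ 1.  -1.1]
side base mould [ 610.7 -166.7] stone [ 612.1 -167.7] diff [ 1.4 -1. ]
side shaft mould [472.  262.9] stone [472.7 262.4] diff [ 0.7 -0.5]
hammer [array([0.354, 0.139, 0.027])]
chisel [array([ 0.414, -0.135,  0.016])]
```

All stones are within about 1.7 mm of their mould centres, and the hammer and chisel have not moved. Handing in.

```bash
python3 -c "
from plant import ticket
print(ticket.job_done())"
```

```text
the job is handed in; nothing more can be done
None
```

I handed the job in at about 43 s: all four stones stand upright and right way up on their own moulds, at most about 1.7 mm off centre (the base is furthest out), plinth and cap within about 1–2° of their mould edges, and the hammer and chisel untouched.

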